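# Nip a tube stub up in a turnbuckle clamp

## Task

Stand the square steel tube stub upright on the clamp's base plate, midway between the red jaws, and let go of it. Then turn the yellow turnbuckle, its top going away from the robot base, so that both jaws draw in together and grip the tube firmly, well past the first touch, but feel the load and do not overtighten: the thin wall dents. Leave the tube clamped and everything else on the bench where it is.

Things in the scene. Friction and masses are not known exactly. Their poses are not given: they have to be found in the camera images.
- tube: Loose bright-steel square tube stub, 40 x 40 mm outside, 4 mm wall, 100 mm tall, about 0.45 kg, standing upright. Origin: centre of its underside; z up along it, x and y square to its sides. It stands among a copper-coloured round pipe stub and a green can, which stay where they are.
- clamp: The clamp, bolted to the bench: dark base plate 280 x 300 x 12 mm. Origin on the bench under the middle of the pocket; x points from the pocket to the turnbuckle (away from the robot), y is the line along which the jaws close, z up. The plate spans x -55..225, y -150..150 mm. Grey carrier plates at y = +-106 mm (12 thick, x 5..170, 108 mm high).
- pocket (a point): Point on top of the base plate in the middle of the pocket (12 mm above the bench), where the tube's underside centre belongs. Axes as the clamp.
- jaw_l: Red jaw on the clamp's +y side: flat upright pad, 85 mm along x (-25..60 from the pocket), 13 to 55 mm above the bench, 12 mm thick, rubber-backed (about 0.01 mm per N). Origin in the plane of its inner face, at bench height, clamp x = 0. Slides only along y. At the start each face is 3.5 to 6 mm off a centred tube, not the same on both sides.
- jaw_r: The same jaw on the clamp's -y side; its inner face looks to +y. Both jaws move in by 1.9 mm for each radian of the turnbuckle.
- axis (a point): Middle of the turnbuckle, on its axis: 130 mm from the pocket along the clamp's x, 85 mm above the bench. The axis runs along the clamp's y. It tightens when its top goes towards the clamp's +x (positive turn about the clamp's y). Self-holding: it stays when released. It takes about 1.8 to 3.2 rad until both jaws touch, then about 0.25 to 0.4 rad more.
- spoke_a (a point): Outer end of one of the four steel spokes with orange bands (12 mm thick rods with round ends, straight out from the hub at 90 degrees to each other, ends 65 mm from the axis, in the plane y = 0 of the clamp). At a random angle at the start.
- spoke_b (a point): Outer end of the next spoke, 90 degrees on from spoke_a in the tightening direction.
- spoke_c (a point): Outer end of the spoke opposite spoke_a.
- spoke_d (a point): Outer end of the spoke opposite spoke_b.
- pipe: Loose copper-coloured round pipe stub, 48 mm across, 85 mm tall, standing. Origin: centre of its underside. Bystander.
- can: Loose green can, 52 mm across, 130 mm tall. Origin: centre of its underside. Bystander.
- jar: Amber jar with a black cap, 66 mm across, 80 mm tall. Bystander on the robot's right.
- wrench: Wrench lying on the robot's right. Bystander.
- hammer: Hammer lying at the far left. Bystander.
- screwdriver: Screwdriver lying on the robot's right. Bystander.
- bracket: Yellow angle bracket, 90 x 40 x 56 mm, far left. Bystander.
- turnbuckle: Yellow turnbuckle body (hub radius 19 mm, 100 mm long) with four spokes; origin at point axis, y along the axis. Turning free takes a steady friction moment of about 0.35 to 0.4 N m (7 N at 57 mm). Once both jaws bite it rises by 0.0038 N m per newton of grip (of each jaw on the tube). Good: 30 to 80 N of grip, 0.11 to 0.3 N m above free. Under 20 N is too loose; at 120 N the tube dents.
Things that resemble listed ones, but are neither listed nor needed, are in the scene too. Leave any pink or purple look-alike of the tube alone.

How it is judged:
By the outcome, as a careful person would: the job done as asked, in the order asked, and still so for the second after the job is handed in, with the robot touching nothing.
It also fails if it takes over 72 s, if anything falls off the work surface, if the arm or the gripper's body presses on something with over 40 N, if the wrist force passes 120 N, or if a joint passes its speed limit or range.

## Robot

A 6-joint arm with a two-finger parallel gripper is mounted at the origin on the work surface. World frame = base frame: x ahead of the robot, y to its left, z up, the work surface at z = 0. Lengths are in m, angles in rad, forces in N, time in s.
With the tool pointing down it reaches from about 0.25 to 0.725 m from the base axis. Payload 4 kg.
Tool frame: the origin (TCP) lies midway between the tips of the shut fingers; the grasp point (between the pads) lies bot.tcp_to_grasp behind it (bot.tcp_to_grasp is the distance from the TCP to the grasp point, in m); z points along the fingers, y is the line along which they close (so a half turn about z gives the same grasp; the last joint's range is limited). The gripper opens to 85 mm and grips with 20 to 120 N. Pads are 22 mm wide; open, the fingers measure 114 mm over their backs; the gripper's body (76 mm by 85 mm) begins 54 mm behind the grasp point. The pads swing forward as they close: fully open they stand 13 mm farther back than shut.
Start: joints at [-1.325, 0.241, 0.005, 1.335, 0, 1.571], TCP at [0.122, -0.485, 0.231] pointing down, gripper open.
Joint ranges: [-2.72, 2.72], [-1.05, 1.87], [-1.09, 1.28], [-1.99, 2.15], [-1.42, 1.44], [-3.14, 3.14]. Speed limits (rad/s): [2.79, 2.79, 3.14, 3.14, 3.14, 3.14].

## Interface

Orientations are given as a unit quaternion [x, y, z, w].
In Python, from workcell import readout, camera, bot gives the robot as it stands. The module is installed in compiled form; this text tells all that it offers.
- The arm moves only by the tool jog_arm, never from a script. Its argument "motion" is a list of rows, each an object of numbers: "x", "y", "z": the shift along the tool's x, y, z in mm; "spin": the turn about the tool's z in degrees; "fingers": the closure, from -1 (fully open) to 1 (shut). A call has 1 to 8 rows; each row is the pose to reach, as a shift and turn from the pose commanded when the call began, along the tool's axes at that moment; what a row does not reach only later rows make up. A row lasts 1/8 s, in which the tool goes at most 62.5 mm and 10.7 degrees, less where a joint would pass 70% of its speed; a pose out of reach is approached as far as the arm can. A call with a gripper value outside its range is refused whole. The fingers move at their own pace and stop on an object; the grip force is fixed at half the most. Time passes only in rows, so rows that repeat a pose let the fingers close. It gives the time, the measured TCP pose, the force, the opening and the grip force at its end, in the units of the state.
- readout.get_obs(): the state, without advancing time (a new reading comes with each control period).
- camera(name): name is "side" or "top"; returns a dict with "pixels" (400x640x3 uint8, red, green, blue), "K" (3x3 intrinsics, pixels), "dist" ([k1, k2, p1, p2, k3] as OpenCV has them; the pictures are not rectified), "rvec" (rotation vector, rad) and "tvec" (3), from world to camera coordinates, as OpenCV has them. Camera axes: x right, y down, z forward; pixel columns grow to the right and rows downward; lengths in m; the calibration is good to about 2 mm. A picture is of the moment at which its call begins. There is no depth.
- bot.job_done(): hands the job in; it is judged then, once.
The state is a dict: "clock": time; "joint_pos": joint angles; "joint_vel": joint speeds; "tau": joint torques, N m; "eef_pos": TCP position; "tool_rot": TCP orientation; "ft_force": force on the tool from outside, world axes, zero at the start; "ft_torque": the same for the moment, N m; "grip_width": finger opening in m; "grasp_force": force on a finger pad.
Only numpy, scipy, OpenCV 4.12 (cv2) and the standard library are available. Lean on these libraries where they do the work, as an engineer would, in place of code of your own. Each camera call takes 0.05 s, during which the arm holds its last target. There are 200 camera calls.

## Working session

There is one attempt and no reset: what is moved stays moved. The work goes in short steps, Python scripts to look and compute and a tool call to move; the robot and the scene stay as the last step left them, time stands still between calls to the robot, and variables do not carry over. Pictures are saved under pics/ and viewed, at most 10 in all, crops included, and the job is handed in when it is done.

Besides the shell and the picture viewer there is one more tool, called after "Call:" as name(argument=value, ...) on one line, values as JSON. jog_arm: Moves the arm, as the interface text tells. Its arguments: {"type":"object","properties":{"motion":{"type":"array"}},"required":["motion"]}

```bash
mkdir -p pics; python3 - <<'E'
from workcell import readout,camera,bot
import cv2
for n in("side","top"):
    c=camera(n); cv2.imwrite(f"pics/{n}0.png",c["pixels"][:,:,::-1]); print(n,c["K"].tolist(),c["dist"],c["rvec"],c["tvec"])
print(readout.get_obs(),bot.tcp_to_grasp)
E
```

```text
side [[413.63577618379003, 0.0, 313.3443402444052], [0.0, 413.63577618379003, 196.24984087648346], [0.0, 0.0, 1.0]] [0.02486198 0.         0.         0.         0.        ] [ 0.89430768 -2.61833112  0.93271123] [0.39214729 0.32705808 1.05945809]
top [[395.58144645416047, 0.0, 316.89902015432835], [0.0, 395.58144645416047, 196.29444330709458], [0.0, 0.0, 1.0]] [-0.01519843  0.          0.          0.          0.        ] [ 2.10859204 -2.16558153  0.21468071] [-0.01025435  0.54933925  1.39020489]
{'clock': 0.1, 'joint_pos': array([-1.32499108e+00,  2.41343466e-01,  3.87168781e-03,  1.33516972e+00,
       -1.47600582e-05,  1.57077554e+00]), 'joint_vel': array([ 0.00056301, -0.00159902,  0.00295483, -0.00027221, -0.00039925,
       -0.0005895 ]), 'tau': array([-2.07714998e-03, -3.73137474e+01,  2.53010130e+01,  1.08867590e-02,
       -1.58449525e-04,  1.53585620e-05]), 'eef_pos': array([ 0.1215312 , -0.48444108,  0.23050391]), 'tool_rot': array([ 9.92455277e-01,  1.22603718e-01, -1.20417813e-04, -9.14723114e-04]), 'ft_force': array([ 0.31618969, -1.31210757,  0.23097081]), 'ft_torque': array([ 0.01280731, -0.00796754,  0.03546927]), 'grasp_force': 0.0, 'grip_width': 0.08555072865793191} 0.0187
```

View pics/side0.png

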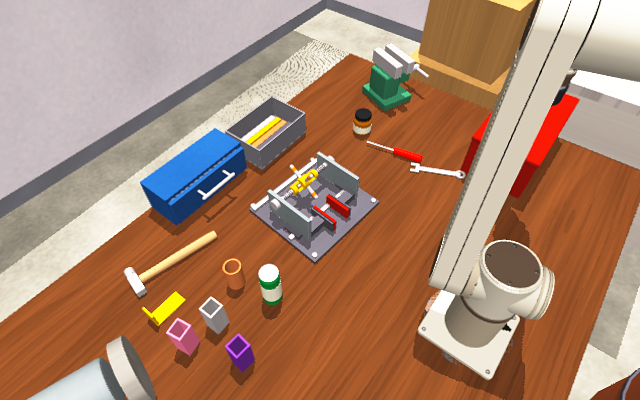

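View pics/top0.png

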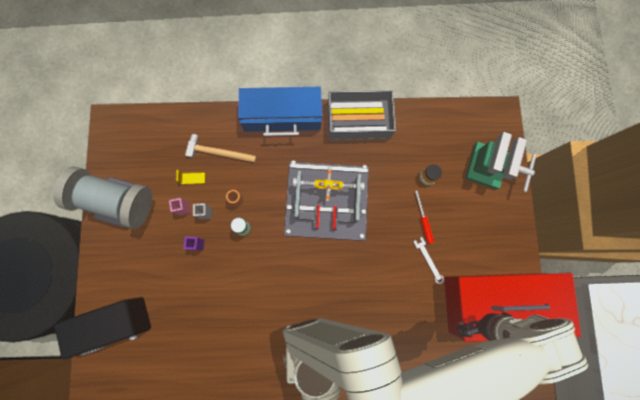

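Candidates for the tube: grey steel at side (213,315) / top (200,211); pink at side (182,337) / top (177,206); purple at side (240,352) / top (193,244). The grey one matches the description. The clamp is at side (315,205) / top (327,200). Next I'll check both in close crops.

```bash
python3 - <<'E'
import cv2,numpy as np
s=cv2.imread("pics/side0.png");t=cv2.imread("pics/top0.png")
def crop(im,x,y,w,h,k): return cv2.resize(im[y:y+h,x:x+w],None,fx=k,fy=k,interpolation=cv2.INTER_CUBIC)
# tubes: side (160,280)100x100 x4 ; top (160,180)100x75 x4
a=crop(s,160,280,100,100,4);b=crop(t,165,180,80,80,5)
cv2.imwrite("pics/tubes.png",np.hstack([a,b]))
a=crop(s,245,145,140,120,5); cv2.imwrite("pics/cl_side.png",a)
b=crop(t,280,155,95,90,6);cv2.imwrite("pics/cl_top.png",b)
E
```

```text
(no output)
```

View pics/tubes.png

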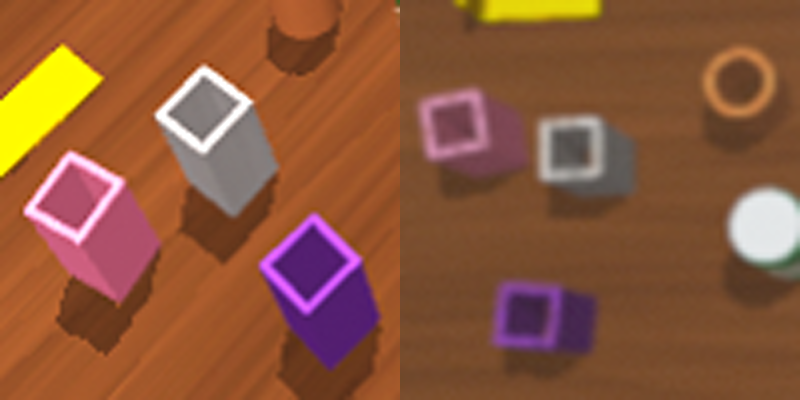

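View pics/cl_side.png

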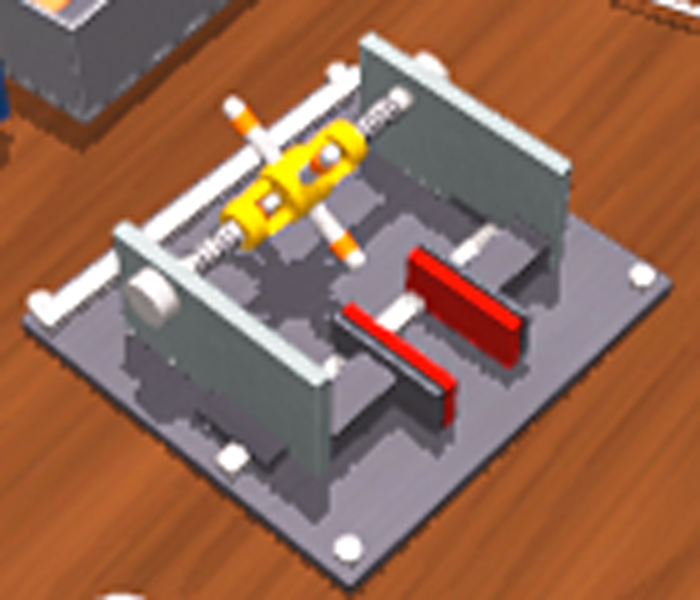

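View pics/cl_top.png

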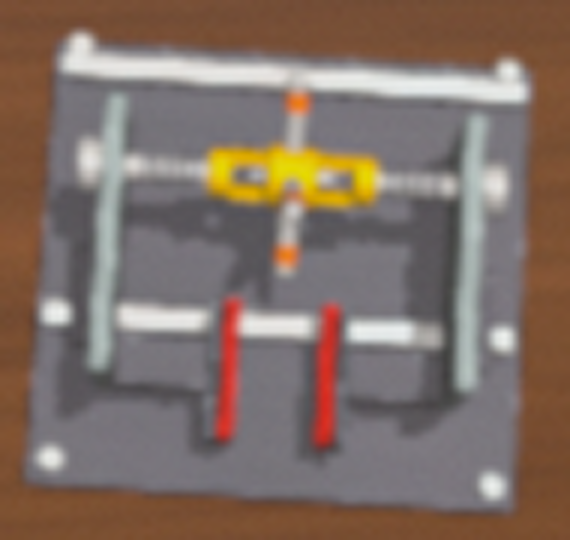

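The crops confirm it: the grey tube's top face is centred at side crop (204,109) / top crop (571,148). The clamp crops show the red jaws, the carriers and a spoke line from side crop (230,100) to (355,262), with a third spoke end-on near (330,155). So the spokes sit at about 35° and 125°. Next I'll fit poses from both views.

```bash
cat > h.py <<'E'
import cv2,numpy as np
from scipy.optimize import least_squares
from workcell import readout,camera,bot
class Cam:
    def __init__(s,c): s.a=(c["rvec"],c["tvec"],c["K"],c["dist"]); s.im=c["pixels"]
    def proj(s,P): return cv2.projectPoints(np.atleast_2d(np.array(P,float)),*s.a)[0][:,0]
def uncrop(p,x0,y0,k): return (np.array(p,float)+.5)/k-.5+[x0,y0]
def tf(x,y,yaw,P):
    P=np.atleast_2d(np.array(P,float)); c,s=np.cos(yaw),np.sin(yaw)
    return np.c_[x+c*P[:,0]-s*P[:,1],y+s*P[:,0]+c*P[:,1],P[:,2]]
E
python3 - <<'E'
from h import *
S,T=Cam(camera("side")),Cam(camera("top"))
print("campos",[(-cv2.Rodrigues(c.a[0])[0].T@c.a[1]).round(3) for c in(S,T)])
# tube: corners + height free
s=uncrop([(204,66),(252,102),(204,153),(156,116)],160,280,4)
t=uncrop([(538,117),(601,115),(606,177),(541,181)],165,180,5)
h=.02
# top view order: UL,UR,LR,LL = (+x+y),(+x-y),(-x-y),(-x+y)
Q=[(h,h),(h,-h),(-h,-h),(-h,h)]
def f(p):
    P=tf(p[0],p[1],p[2],[(a,b,p[3]) for a,b in Q])
    # side: top corner, right, bottom, left
    return np.r_[(S.proj(P[[1,2,3,0]])-s).ravel(),(T.proj(P)-t).ravel()]
r=least_squares(f,[.5,.4,0,.1]);print("tube",r.x.round(4),np.degrees(r.x[2]),r.fun.round(1))
m=lambda *a:np.array(a)/1000
Cs=[(m(170,106,108),(125,232)),(m(5,106,108),(322,380)),(m(170,-106,108),(370,38)),(m(5,-106,108),(565,168)),(m(-55,-150,12),(672,285)),(m(-55,150,12),(350,578)),(m(225,150,12),(25,318))]
Ct=[(m(170,106,108),(117,95)),(m(5,106,108),(99,368)),(m(170,-106,108),(478,117)),(m(5,-106,108),(466,388)),(m(-55,150,12),(27,485)),(m(-55,-150,12),(510,510))]
us=uncrop([c[1] for c in Cs],245,145,5);ut=uncrop([c[1] for c in Ct],280,155,6)
def g(p):
    P=lambda C:tf(*p[:3],[c[0]+[0,0,p[3]] for c in C])
    return np.r_[(S.proj(P(Cs))-us).ravel(),(T.proj(P(Ct))-ut).ravel()]
c=least_squares(g,[.5,0,0,0]);print("clamp",c.x.round(4),np.degrees(c.x[2]),c.fun.round(1))
es=uncrop([(230,100),(355,262)],245,145,5);et=uncrop([(298,80),(286,270)],280,155,6)
def k(p):
    P=tf(*c.x[:3],[(.13+q*.062*np.cos(p[0]),0,.085+q*.062*np.sin(p[0])) for q in(1,-1)])
    return np.r_[(S.proj(P)-es).ravel(),(T.proj(P)-et).ravel()]
r=least_squares(k,[.6]);print("spoke deg",np.degrees(r.x),r.fun.round(1))
# jaws: free y
js=uncrop([(352,304),(456,380),(410,260),(520,330)],245,145,5)
def j(p):
    P=tf(*c.x[:3],[(.06,p[0],.055),(-.025,p[0],.055),(.06,p[1],.055),(-.025,p[1],.055)]);return (S.proj(P)-js).ravel()
r=least_squares(j,[.025,-.025]);print("jaws",r.x,r.fun.round(1))
for n,x,y in(("axis",.13,0),):print(n,tf(*c.x[:3],[(x,y,.085)]))
E
```

```text
campos [array([0.051, 0.568, 1.029]), array([0.293, 0.009, 1.466])]
tube [ 0.7096  0.235   0.0241 -0.483 ] 1.3795805110371744 [ 21.6   8.3  17.2   5.1  22.    0.4  26.4   3.8 -14.  -21.7 -18.7 -21.7
 -19.4 -26.3 -14.4 -26.7]
clamp [ 0.4562 -0.0557 -0.0911 -0.0022] -5.2171154595133675 [-1.2 -1.2  0.5  0.4 -1.  -0.   0.7  0.5  0.5 -0.6  0.   1.9 -1.   0.3
  0.7 -0.6  0.3  0.2  0.3 -0.3  0.2  0.8  0.  -0.5  1.   0.5]
spoke deg [34.86697243] [ 0.6  0.5  0.3  0.7  0.8 -0.1  0.2  0.2]
jaws [ 0.02661489 -0.02528479] [-0.5 -0.4  0.2  0.1 -0.5 -1.4 -1.1 -0.4]
axis [[ 0.58569172 -0.06752548  0.085     ]]
```

The top crop sits 400 px to the right in the composite picture, so I'll subtract that and refit.

```bash
python3 - <<'E'
from h import *
S,T=Cam(camera("side")),Cam(camera("top"))
s=uncrop([(204,66),(252,102),(204,153),(156,116)],160,280,4)
t=uncrop([(138,117),(201,115),(206,177),(141,181)],165,180,5)
h=.02;Q=[(h,h),(h,-h),(-h,-h),(-h,h)]
def f(p):
    P=tf(p[0],p[1],p[2],[(a,b,p[3]) for a,b in Q])
    return np.r_[(S.proj(P[[1,2,3,0]])-s).ravel(),(T.proj(P)-t).ravel()]
r=least_squares(f,[.5,.4,0,.1]);print("tube",r.x.round(4),np.degrees(r.x[2]),r.fun.round(1))
# pink top centre for clearance
p=least_squares(lambda q:np.r_[S.proj([*q,.1])[0]-uncrop((75,197),160,280,4),T.proj([*q,.1])[0]-uncrop((55,124),165,180,5)],[.4,.4]);print("pink",p.x)
E
```

```text
tube [0.5044 0.3872 0.0394 0.1005] 2.2583902213062292 [-0.1 -0.2 -0.  -0.2  0.   0.2 -0.2  0.1  0.9  0.9 -0.2  0.5 -1.  -0.5
  0.4 -0.5]
pink [0.52347184 0.46885243]
```

```bash
cat >> h.py <<'E'
def go(x,y,z,phi):
    o=readout.get_obs();q=o["tool_rot"];p=o["eef_pos"]
    from scipy.spatial.transform import Rotation as R
    M=R.from_quat(q).as_matrix();d=M.T@(np.array([x,y,z])-p)*1000
    f=np.degrees(np.arctan2(M[1,0],M[0,0])); s=(f-phi+180)%360-180
    print("move",d.round(1),"spin",round(s,1),"phi",round(f,2),"tilt",M[:,2].round(4))
E
python3 -c "
from h import *
go(.5044,.3872,.2,92.3)"
```

```text
move [ 583.5 -752.6   31.5] spin -78.2 phi 14.09 tilt [-2.e-04  7.e-04 -1.e+00]
```

Call:
jog_arm(motion=[{"x":292,"y":-376,"z":0,"spin":-39,"fingers":-1},{"x":292,"y":-376,"z":0,"spin":-39,"fingers":-1},{"x":292,"y":-376,"z":0,"spin":-39,"fingers":-1},{"x":292,"y":-376,"z":0,"spin":-39,"fingers":-1},{"x":583.5,"y":-752.6,"z":0,"spin":-78.2,"fingers":-1},{"x":583.5,"y":-752.6,"z":0,"spin":-78.2,"fingers":-1},{"x":583.5,"y":-752.6,"z":0,"spin":-78.2,"fingers":-1},{"x":583.5,"y":-752.6,"z":0,"spin":-78.2,"fingers":-1}])

```text
clock: 1.3
eef_pos: [0.3234, -0.0253, 0.2318]
tool_rot: [0.691, 0.723, 0.001, 0.001]
ft_force: [1.1, -0.7, 0.1]
grip_width: 0.0852
grasp_force: 0.0
```

```bash
python3 -c "
from h import *
go(.5044,.3872,.2,92.3)"
```

```text
move [404.1 199.   31.9] spin 0.2 phi 92.53 tilt [ 2.e-03 -5.e-04 -1.e+00]
```

Call:
jog_arm(motion=[{"x":404,"y":199,"z":30,"spin":0},{"x":404,"y":199,"z":30,"spin":0},{"x":404,"y":199,"z":30,"spin":0},{"x":404,"y":199,"z":30,"spin":0},{"x":404,"y":199,"z":30,"spin":0},{"x":404,"y":199,"z":30,"spin":0},{"x":404,"y":199,"z":30,"spin":0},{"x":404,"y":199,"z":30,"spin":0}])

```text
validation failed for argument at $.mo...
```

```bash
python3 - <<'E'
from h import *
go(.5044,.3872,.2,92.3)
s,t=camera("side"),camera("top")
def crop(im,x,y,w,h,k): return cv2.resize(im[y:y+h,x:x+w,::-1],None,fx=k,fy=k,interpolation=cv2.INTER_CUBIC)
cv2.imwrite("pics/tube2.png",np.hstack([crop(s["pixels"],160,240,100,140,4),crop(t["pixels"],160,170,80,112,5)]))
E
```

```text
move [404.1 199.   31.9] spin 0.2 phi 92.53 tilt [ 2.e-03 -5.e-04 -1.e+00]
```

View pics/tube2.png

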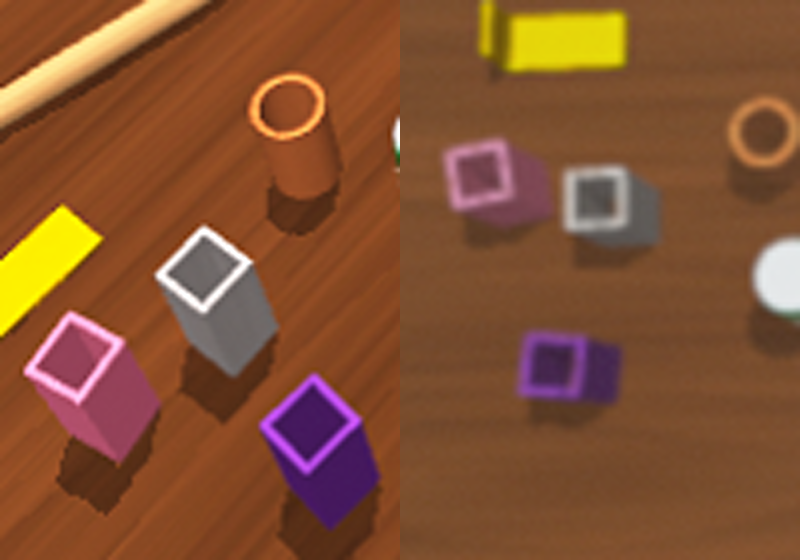

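The move was refused because a row needs every field, including `fingers`, and the picture shows the tube unchanged at side crop (204,270). I'll resend it complete.

Call:
jog_arm(motion=[{"x":404,"y":199,"z":30,"spin":0,"fingers":-1},{"x":404,"y":199,"z":30,"spin":0,"fingers":-1},{"x":404,"y":199,"z":30,"spin":0,"fingers":-1},{"x":404,"y":199,"z":30,"spin":0,"fingers":-1},{"x":404,"y":199,"z":30,"spin":0,"fingers":-1},{"x":404,"y":199,"z":30,"spin":0,"fingers":-1},{"x":404,"y":199,"z":30,"spin":0,"fingers":-1},{"x":404,"y":199,"z":30,"spin":0,"fingers":-1}])

```text
clock: 2.4
eef_pos: [0.5065, 0.3866, 0.1986]
tool_rot: [0.692, 0.722, -0.001, -0.0]
ft_force: [-0.5, -0.9, 0.1]
grip_width: 0.0856
grasp_force: 0.0
```

```bash
python3 - <<'E'
from h import *
go(.5044,.3872,.058,92.3)
E
```

```text
move [  0.8  -1.8 140.6] spin 0.1 phi 92.37 tilt [-0.0019 -0.0012 -1.    ]
```

Call:
jog_arm(motion=[{"x":0,"y":0,"z":60,"spin":0,"fingers":-1},{"x":0,"y":0,"z":100,"spin":0,"fingers":-1},{"x":0,"y":0,"z":141,"spin":0,"fingers":-1},{"x":0,"y":0,"z":141,"spin":0,"fingers":-1},{"x":0,"y":0,"z":141,"spin":0,"fingers":-1}])

```text
clock: 3.02
eef_pos: [0.5067, 0.3844, 0.0618]
tool_rot: [0.693, 0.721, 0.001, 0.0]
ft_force: [0.6, 0.1, 1.0]
grip_width: 0.0855
grasp_force: 0.0
```

```bash
python3 - <<'E'
from h import *
go(.5044,.3872,.058,92.3)
E
```

```text
move [ 2.9 -2.2  3.7] spin -0.1 phi 92.23 tilt [ 0.0015  0.001  -1.    ]
```

Call:
jog_arm(motion=[{"x":0,"y":0,"z":0,"spin":0,"fingers":1},{"x":0,"y":0,"z":0,"spin":0,"fingers":1},{"x":0,"y":0,"z":0,"spin":0,"fingers":1},{"x":0,"y":0,"z":0,"spin":0,"fingers":1},{"x":0,"y":0,"z":0,"spin":0,"fingers":1},{"x":0,"y":0,"z":0,"spin":0,"fingers":1},{"x":0,"y":0,"z":0,"spin":0,"fingers":1},{"x":0,"y":0,"z":0,"spin":0,"fingers":1}])

```text
clock: 4.03
eef_pos: [0.506, 0.3849, 0.0619]
tool_rot: [0.693, 0.721, 0.001, 0.0]
ft_force: [-1.2, -0.9, 5.6]
grip_width: 0.0395
grasp_force: 60.4
```

Call:
jog_arm(motion=[{"x":0,"y":0,"z":-60,"spin":0,"fingers":1},{"x":0,"y":0,"z":-120,"spin":0,"fingers":1},{"x":0,"y":0,"z":-180,"spin":0,"fingers":1},{"x":0,"y":0,"z":-220,"spin":0,"fingers":1},{"x":0,"y":0,"z":-220,"spin":0,"fingers":1},{"x":0,"y":0,"z":-220,"spin":0,"fingers":1}])

```text
clock: 4.78
eef_pos: [0.5047, 0.3838, 0.277]
tool_rot: [0.693, 0.721, -0.003, -0.0]
ft_force: [0.2, -0.2, -5.3]
grip_width: 0.0397
grasp_force: 63.2
```

```bash
python3 - <<'E'
from h import *
go(.4562,-.0577,.2,84.8)
E
```

```text
move [-438.9  -65.7   78.6] spin 7.5 phi 92.29 tilt [-0.004  -0.0031 -1.    ]
```

Call:
jog_arm(motion=[{"x":-110,"y":-16,"z":0,"spin":2,"fingers":1},{"x":-165,"y":-25,"z":0,"spin":3,"fingers":1},{"x":-220,"y":-33,"z":0,"spin":4,"fingers":1},{"x":-275,"y":-41,"z":0,"spin":5,"fingers":1},{"x":-330,"y":-50,"z":0,"spin":6,"fingers":1},{"x":-385,"y":-58,"z":0,"spin":7,"fingers":1},{"x":-420,"y":-63,"z":0,"spin":7.5,"fingers":1},{"x":-439,"y":-66,"z":0,"spin":7.5,"fingers":1}])

```text
clock: 5.78
eef_pos: [0.4545, -0.0593, 0.2769]
tool_rot: [0.74, 0.673, -0.002, -0.002]
ft_force: [0.3, 1.6, -4.3]
grip_width: 0.0392
grasp_force: 63.0
```

Call:
jog_arm(motion=[{"x":0,"y":0,"z":0,"spin":0,"fingers":1},{"x":0,"y":0,"z":60,"spin":0,"fingers":1},{"x":0,"y":0,"z":115,"spin":0,"fingers":1},{"x":0,"y":0,"z":115,"spin":0,"fingers":1},{"x":0,"y":0,"z":115,"spin":0,"fingers":1},{"x":0,"y":0,"z":115,"spin":0,"fingers":1}])

```text
clock: 6.52
eef_pos: [0.4594, -0.0568, 0.1677]
tool_rot: [0.738, 0.674, 0.002, 0.002]
ft_force: [0.2, -0.0, -4.3]
grip_width: 0.0394
grasp_force: 64.0
```

```bash
python3 - <<'E'
from h import *
go(.4562,-.0577,.074,84.8)
s,t=camera("side"),camera("top")
def crop(im,x,y,w,h,k): return cv2.resize(im[y:y+h,x:x+w,::-1],None,fx=k,fy=k,interpolation=cv2.INTER_CUBIC)
cv2.imwrite("pics/place.png",np.hstack([crop(s["pixels"],280,140,100,115,5),crop(t["pixels"],290,170,60,115,5)]))
print("S",Cam(s).proj(tf(.4562,-.0557,-.0911,[(0,0,.012)])))
E
```

```text
move [-1.2 -3.6 93.7] spin 0.0 phi 84.82 tilt [ 5.3e-03 -6.0e-04 -1.0e+00]
S [[335.00049554 219.24869739]]
```

View pics/place.png

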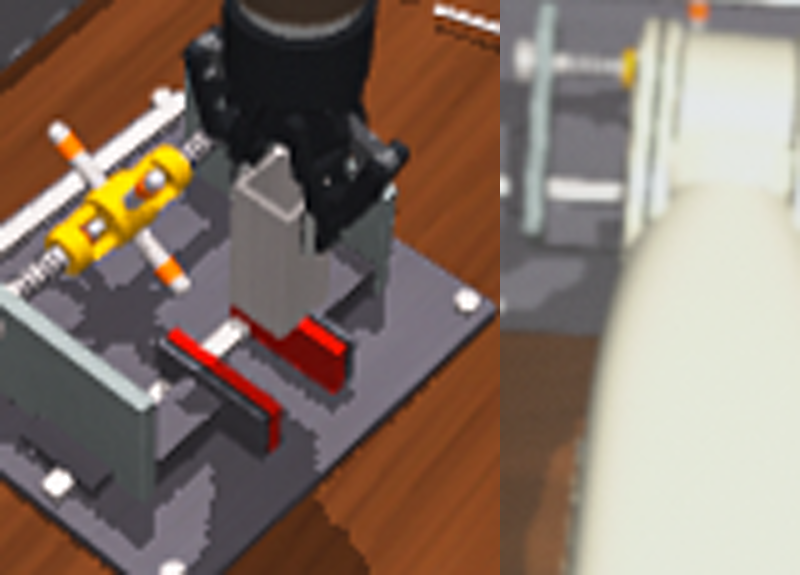

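Side crop: the tube hangs above the pocket. Its lower corners are at about (232,308) left, (275,335) near and (327,308) right, and its top corners at (232,195) and (293,220). Next I'll fit the tube's offset and average the noisy TCP readings.

```bash
cat >> h.py <<'E'
def avg(n=8):
    P=[];F=[]
    for i in range(n):
        camera("top");o=readout.get_obs();P.append(o["eef_pos"]);F.append(np.r_[o["ft_force"],o["ft_torque"]])
    print("clock",round(o["clock"],2),"pos",np.mean(P,0).round(4),"sd",np.std(P,0).round(4),"F",np.mean(F,0).round(2),"sd",np.std(F,0).round(2))
    return np.mean(P,0)
E
python3 - <<'E'
from h import *
p=avg(10);S=Cam(camera("side"))
u=uncrop([(275,335),(232,195),(293,220),(232,308),(327,308)],280,140,5);h=.02;yaw=-.0911
def f(q):
    z=q[2];P=tf(q[0],q[1],yaw,[(-h,h,z),(h,h,z+.1),(-h,h,z+.1),(h,h,z),(-h,-h,z)]);return (S.proj(P)-u).ravel()
for z in (p[2]-.062,):
    r=least_squares(lambda q:f([*q,z]),p[:2]);print(r.x,r.x-p[:2],r.fun.round(1))
r=least_squares(f,[*p[:2],.1]);print("free",r.x,r.fun.round(1))
print(S.proj(tf(.4562,-.0557,yaw,[(-h,h,.112),(-h,h,.012),(h,h,.112),(-h,-h,.112)])))
E
```

```text
clock 7.12 pos [ 0.4575 -0.0569  0.1659] sd [0.0005 0.     0.0006] F [-0.13  0.18 -4.66 -0.01  0.01 -0.  ] sd [0.38 0.35 0.38 0.03 0.03 0.03]
[ 0.45823343 -0.05396134] [0.00075944 0.00297627] [ 1.3  1.6  0.1 -1.3 -0.8  1.4 -0.6 -0.6  0.1 -1.1]
free [ 0.47020942 -0.0719744   0.07784505] [ 1.3  1.2  0.3 -0.8 -0.9  1.6 -0.4 -0.8 -0.2 -1.3]
[[336.98519184 206.36331004]
 [335.64215589 226.89175197]
 [326.36692163 198.824405  ]
 [346.19021669 198.24111646]]
```

Call:
jog_arm(motion=[{"x":-1,"y":-1,"z":40,"spin":0,"fingers":1},{"x":-1,"y":-1,"z":60,"spin":0,"fingers":1},{"x":-1,"y":-1,"z":75,"spin":0,"fingers":1},{"x":-1,"y":-1,"z":85,"spin":0,"fingers":1},{"x":-1,"y":-1,"z":85,"spin":0,"fingers":1},{"x":-1,"y":-1,"z":85,"spin":0,"fingers":1}])

```text
clock: 7.92
eef_pos: [0.4566, -0.0579, 0.0809]
tool_rot: [0.739, 0.674, 0.0, 0.0]
ft_force: [0.5, -1.0, -4.1]
grip_width: 0.0391
grasp_force: 63.9
```

```bash
python3 - <<'E'
from h import *
p=avg(8);go(.4562,-.0582,.074,84.8)
s=camera("side")
def crop(im,x,y,w,h,k): return cv2.resize(im[y:y+h,x:x+w,::-1],None,fx=k,fy=k,interpolation=cv2.INTER_CUBIC)
cv2.imwrite("pics/place2.png",crop(s["pixels"],295,165,75,60,10))
E
```

```text
clock 8.32 pos [ 0.4564 -0.0578  0.0808] sd [0.0002 0.     0.0002] F [ 0.02 -0.38 -4.75 -0.03 -0.   -0.  ] sd [0.62 0.3  0.38 0.02 0.04 0.02]
move [-0.4  0.1  6.5] spin -0.0 phi 84.78 tilt [ 4.e-04 -1.e-04 -1.e+00]
```

View pics/place2.png

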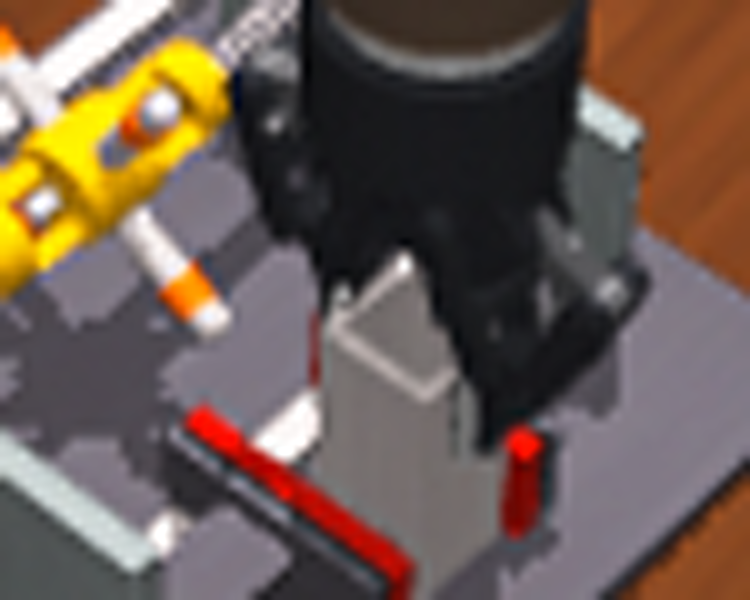

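The tube is between the jaws, with no side force. I'll lower it the last few millimetres and let go.

Call:
jog_arm(motion=[{"x":0,"y":0,"z":4,"spin":0,"fingers":1},{"x":0,"y":0,"z":5,"spin":0,"fingers":1},{"x":0,"y":0,"z":6,"spin":0,"fingers":1},{"x":0,"y":0,"z":6,"spin":0,"fingers":1},{"x":0,"y":0,"z":6,"spin":0,"fingers":1}])

```text
clock: 9.0
eef_pos: [0.4561, -0.0578, 0.0743]
tool_rot: [0.739, 0.674, 0.0, 0.0]
ft_force: [-0.0, -0.4, -5.0]
grip_width: 0.0391
grasp_force: 64.1
```

```bash
python3 - <<'E'
from h import *
p=avg(8)
E
```

```text
clock 9.4 pos [ 0.456  -0.0578  0.0744] sd [0. 0. 0.] F [-0.32 -0.03 -4.63 -0.   -0.   -0.01] sd [0.38 0.48 0.4  0.02 0.04 0.03]
```

Call:
jog_arm(motion=[{"x":0,"y":0,"z":1,"spin":0,"fingers":1},{"x":0,"y":0,"z":1,"spin":0,"fingers":1},{"x":0,"y":0,"z":1,"spin":0,"fingers":1}])

```text
clock: 9.78
eef_pos: [0.4561, -0.0577, 0.0739]
tool_rot: [0.739, 0.674, 0.0, 0.0]
ft_force: [-2.7, 0.3, 5.8]
grip_width: 0.0393
grasp_force: 65.0
```

Call:
jog_arm(motion=[{"x":0,"y":0,"z":1,"spin":0,"fingers":1},{"x":0,"y":0,"z":1,"spin":0,"fingers":1},{"x":0,"y":0,"z":1,"spin":0,"fingers":1}])

```text
clock: 10.15
eef_pos: [0.4561, -0.0577, 0.0738]
tool_rot: [0.739, 0.674, 0.0, 0.0]
ft_force: [-5.1, 1.3, 13.2]
grip_width: 0.0392
grasp_force: 66.5
```

Contact with the plate, so I'll back off 1 mm, open and rise.

Call:
jog_arm(motion=[{"x":0,"y":0,"z":-1,"spin":0,"fingers":1},{"x":0,"y":0,"z":-1,"spin":0,"fingers":-1},{"x":0,"y":0,"z":-1,"spin":0,"fingers":-1},{"x":0,"y":0,"z":-1,"spin":0,"fingers":-1},{"x":0,"y":0,"z":-1,"spin":0,"fingers":-1},{"x":0,"y":0,"z":-1,"spin":0,"fingers":-1},{"x":0,"y":0,"z":-1,"spin":0,"fingers":-1}])

```text
clock: 11.02
eef_pos: [0.456, -0.0578, 0.0733]
tool_rot: [0.739, 0.674, -0.0, -0.0]
ft_force: [-0.5, -0.2, -0.4]
grip_width: 0.0855
grasp_force: 0.0
```

Call:
jog_arm(motion=[{"x":0,"y":0,"z":-30,"spin":0,"fingers":-1},{"x":0,"y":0,"z":-80,"spin":0,"fingers":-1},{"x":0,"y":0,"z":-140,"spin":0,"fingers":-1},{"x":0,"y":-60,"z":-160,"spin":0,"fingers":1},{"x":0,"y":-120,"z":-160,"spin":0,"fingers":1},{"x":0,"y":-120,"z":-160,"spin":0,"fingers":1},{"x":0,"y":-120,"z":-160,"spin":0,"fingers":1},{"x":0,"y":-120,"z":-160,"spin":0,"fingers":1}])

```text
clock: 12.02
eef_pos: [0.3377, -0.047, 0.2335]
tool_rot: [0.739, 0.674, 0.0, 0.0]
ft_force: [-0.9, -0.4, -0.3]
grip_width: 0.0004
grasp_force: 0.0
```

```bash
python3 - <<'E'
from h import *
avg(2)
s,t=camera("side"),camera("top")
def crop(im,x,y,w,h,k): return cv2.resize(im[y:y+h,x:x+w,::-1],None,fx=k,fy=k,interpolation=cv2.INTER_CUBIC)
cv2.imwrite("pics/placed.png",np.hstack([crop(s["pixels"],285,150,80,100,5),crop(t["pixels"],295,155,66,83,6)[:500]]))
go(.5857-.08,-.0675,.2,84.8)
E
```

```text
clock 12.12 pos [ 0.3376 -0.047   0.2332] sd [0.0001 0.     0.0001] F [ 0.65 -0.17  0.25  0.02  0.01  0.  ] sd [0.51 0.25 0.02 0.   0.02 0.03]Traceback (most recent call last):
  File "<stdin>", line 5, in <module>
    return _nx.concatenate(arrs, 1, dtype=dtype, casting=casting)
           ~~~~~~~~~~~~~~~^^^^^^^^^^^^^^^^^^^^^^^^^^^^^^^^^^^^^^^
ValueError: all the input array dimensions except for the concatenation axis must match exactly, but along dimension 0, the array at index 0 has size 500 and the array at index 1 has size 498
```

```bash
python3 - <<'E'
from h import *
s,t=camera("side"),camera("top")
def crop(im,x,y,w,h,k): return cv2.resize(im[y:y+h,x:x+w,::-1],None,fx=k,fy=k,interpolation=cv2.INTER_CUBIC)
cv2.imwrite("pics/placed.png",np.hstack([crop(s["pixels"],285,150,80,100,5),crop(t["pixels"],295,155,66,84,6)[:500]]))
E
```

```text
(no output)
```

View pics/placed.png

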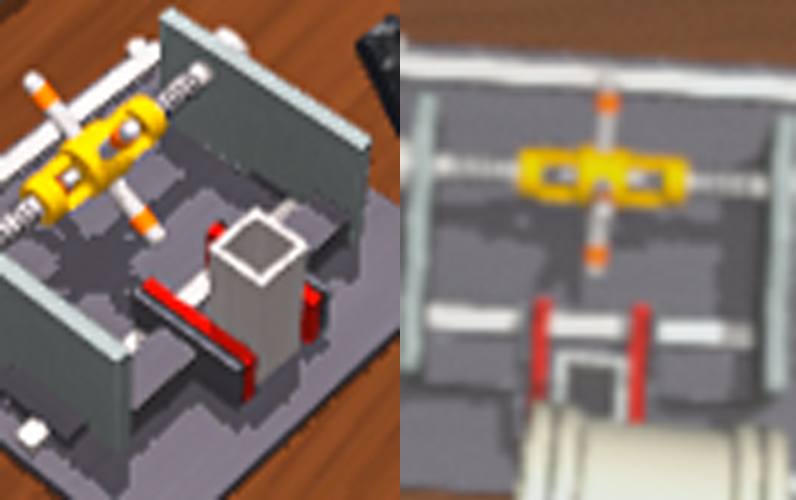

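Side crop: the tube stands upright in the pocket at (258,290), square and free between the jaws. The spokes are unchanged, with one end-on near (125,130). Next comes the turning, with the shut fingers pushing spokes from the robot side.

```bash
cat >> h.py <<'E'
CX,CY,YAW=.4562,-.0557,-.0911
def cl2w(x,y=0): return tf(CX,CY,YAW,[(x/1000,y/1000,0)])[0,:2]
def tip(th,w=11):  # finger centre x (clamp mm), tip z mm for spoke angle th deg
    t=np.radians(th)
    if th>=90: return 130+59*np.cos(t)-6-w, 125-7*(th-90)/35
    r=40+10*min(1,(90-th)/40)
    return 130+r*np.cos(t)-6*np.sin(t)-w, 85+r*np.sin(t)+6*np.cos(t)
E
python3 - <<'E'
from h import *
print(readout.get_obs()["joint_pos"].round(3))
for th in(125,35): print(th,Cam(camera("side")).proj(tf(CX,CY,YAW,[(.13+.065*np.cos(np.radians(th)),0,.085+.065*np.sin(np.radians(th)))])))
for th in (130,125,115,105,95,90,80,70,60,50,40,30,20,10,0,-10): print(th,np.round(tip(th),1))
go(*cl2w(60),.2,174.8)
E
```

```text
[-0.138 -0.08  -0.344  1.307 -0.     1.523]
125 [[312.4692484  175.92363509]]
35 [[290.62429572 164.34426508]]
130 [ 75.1 117. ]
125 [ 79.2 118. ]
115 [ 88.1 120. ]
105 [ 97.7 122. ]
95 [107.9 124. ]
90 [113. 125.]
80 [120.5 127.9]
70 [128.8 129.3]
60 [137.6 129.1]
50 [146.5 127.2]
40 [153.4 121.7]
30 [159.3 115.2]
20 [163.9 107.7]
10 [167.2  99.6]
0 [169.  91.]
-10 [169.3  82.2]
move [  2.1 179.9  33. ] spin -90.0 phi 84.79 tilt [-5.e-04  1.e-04 -1.e+00]
```

Call:
jog_arm(motion=[{"x":0,"y":40,"z":0,"spin":-10,"fingers":1},{"x":1,"y":80,"z":0,"spin":-20,"fingers":1},{"x":1,"y":120,"z":0,"spin":-30,"fingers":1},{"x":2,"y":150,"z":0,"spin":-40,"fingers":1},{"x":2,"y":180,"z":0,"spin":-50,"fingers":1},{"x":2,"y":180,"z":0,"spin":-60,"fingers":1},{"x":2,"y":180,"z":10,"spin":-70,"fingers":1},{"x":2,"y":180,"z":20,"spin":-80,"fingers":1}])

```text
clock: 13.42
eef_pos: [0.5161, -0.0613, 0.2128]
tool_rot: [0.13, 0.992, 0.0, -0.0]
ft_force: [0.2, -0.8, 0.2]
grip_width: -0.0
grasp_force: 0.0
```

Call:
jog_arm(motion=[{"x":0,"y":0,"z":0,"spin":-10,"fingers":1},{"x":0,"y":0,"z":0,"spin":-10,"fingers":1},{"x":0,"y":0,"z":0,"spin":-10,"fingers":1}])

```text
clock: 13.8
eef_pos: [0.5161, -0.0613, 0.2133]
tool_rot: [0.047, 0.999, -0.0, 0.0]
ft_force: [0.2, 0.0, -0.6]
grip_width: -0.0001
grasp_force: 0.0
```

```bash
python3 - <<'E'
from h import *
avg(4)
go(*cl2w(60),.118,174.8)
E
```

```text
clock 14.0 pos [ 0.516  -0.0613  0.2134] sd [0. 0. 0.] F [-0.09 -0.34 -0.44  0.01  0.01 -0.  ] sd [0.3  0.38 0.5  0.01 0.02 0.01]
move [ 0.1  0.1 95.5] spin -0.1 phi 174.73 tilt [ 3.e-04 -0.e+00 -1.e+00]
```

Call:
jog_arm(motion=[{"x":0,"y":0,"z":50,"spin":0,"fingers":1},{"x":0,"y":0,"z":95,"spin":0,"fingers":1},{"x":0,"y":0,"z":95,"spin":0,"fingers":1},{"x":-6,"y":0,"z":95,"spin":0,"fingers":1},{"x":-12,"y":0,"z":95,"spin":0,"fingers":1},{"x":-17,"y":0,"z":95,"spin":0,"fingers":1},{"x":-21,"y":0,"z":95,"spin":0,"fingers":1},{"x":-25,"y":0,"z":95,"spin":0,"fingers":1}])

```text
clock: 15.0
eef_pos: [0.5389, -0.0633, 0.1183]
tool_rot: [0.046, 0.999, 0.0, -0.002]
ft_force: [-9.8, 1.0, 5.8]
grip_width: -0.0004
grasp_force: 5.1
```

```bash
cat >> h.py <<'E'
def st(n=4):
    p=avg(n);d=p[:2]-[CX,CY];c,s=np.cos(YAW),np.sin(YAW)
    print("clamp xy mm",((c*d[0]+s*d[1])*1e3).round(1),((c*d[1]-s*d[0])*1e3).round(1),"z",(p[2]*1e3).round(1))
E
python3 - <<'E'
from h import *
st()
E
```

```text
clock 15.2 pos [ 0.5387 -0.0632  0.1179] sd [0.     0.     0.0001] F [-4.93  0.62  2.44  0.14  1.    0.01] sd [0.22 0.44 0.31 0.02 0.04 0.01]
clamp xy mm 82.8 0.0 z 117.9
```

Call:
jog_arm(motion=[{"x":-5,"y":0,"z":-2,"spin":0,"fingers":1},{"x":-11,"y":0,"z":-4,"spin":0,"fingers":1},{"x":-17,"y":0,"z":-5,"spin":0,"fingers":1},{"x":-23,"y":0,"z":-6,"spin":0,"fingers":1},{"x":-28,"y":0,"z":-7,"spin":0,"fingers":1},{"x":-34,"y":0,"z":-9,"spin":0,"fingers":1},{"x":-39,"y":0,"z":-10,"spin":0,"fingers":1},{"x":-44,"y":0,"z":-11,"spin":0,"fingers":1}])

```text
clock: 16.2
eef_pos: [0.5792, -0.0667, 0.1267]
tool_rot: [0.045, 0.999, 0.001, -0.006]
ft_force: [-9.6, 1.3, -3.4]
grip_width: -0.0002
grasp_force: 4.4
```

```bash
python3 - <<'E'
from h import *
st()
E
```

```text
clock 16.4 pos [ 0.5798 -0.0668  0.1267] sd [0. 0. 0.] F [-7.49  1.45 -1.58  0.3   1.71  0.  ] sd [0.15 0.32 0.58 0.05 0.05 0.04]
clamp xy mm 124.1 0.2 z 126.7
```

Call:
jog_arm(motion=[{"x":-6,"y":0,"z":1,"spin":0,"fingers":1},{"x":-12,"y":0,"z":2,"spin":0,"fingers":1},{"x":-16,"y":0,"z":3,"spin":0,"fingers":1},{"x":-20.5,"y":0,"z":4.5,"spin":0,"fingers":1},{"x":-24,"y":0,"z":7,"spin":0,"fingers":1},{"x":-27,"y":0,"z":10,"spin":0,"fingers":1},{"x":-29.5,"y":0,"z":13.5,"spin":0,"fingers":1},{"x":-32,"y":0,"z":17,"spin":0,"fingers":1}])

```text
clock: 17.4
eef_pos: [0.6121, -0.0699, 0.1111]
tool_rot: [0.045, 0.999, 0.0, -0.005]
ft_force: [-9.7, 1.1, 4.8]
grip_width: -0.0003
grasp_force: 4.5
```

```bash
cat >> h.py <<'E'
def ang(x,z,F=None,w=11):
    c=np.array([x+w-130,z-85]);d=np.hypot(*c);th=np.degrees(np.arctan2(c[1],c[0])-np.arcsin(6/d))
    f=F[0]*np.cos(YAW)+F[1]*np.sin(YAW); print("theta",th.round(1),"M",((-c[1]*f+c[0]*F[2])/1000).round(3),"r",d.round(1))
def rep(n=4):
    P=[];F=[]
    o=readout.get_obs();R=[o]
    for i in range(n): camera("top");R.append(readout.get_obs())
    for nm,S in(("end",R[:1]),("rest",R[1:])):
        p=np.mean([o["eef_pos"] for o in S],0);F=np.mean([o["ft_force"] for o in S],0);d=p[:2]-[CX,CY];c,s=np.cos(YAW),np.sin(YAW)
        x=(c*d[0]+s*d[1])*1e3;print(nm,round(S[-1]["clock"],2),"x",x.round(1),"z",(p[2]*1e3).round(1),"F",F.round(1),end=" ");ang(x,p[2]*1e3,F)
E
python3 - <<'E'
from h import *
rep()
E
```

```text
end 17.4 x 156.6 z 111.1 F [-9.7  1.1  4.8] theta 27.2 M 0.434 r 45.7
rest 17.6 x 157.4 z 111.1 F [-6.9  1.4  3.2] theta 26.8 M 0.304 r 46.4
```

Call:
jog_arm(motion=[{"x":-2,"y":0,"z":4,"spin":0,"fingers":1},{"x":-4,"y":0,"z":8,"spin":0,"fingers":1}])

```text
clock: 17.85
eef_pos: [0.6181, -0.0705, 0.1045]
tool_rot: [0.046, 0.999, 0.0, -0.002]
ft_force: [-7.5, 0.7, 7.9]
grip_width: -0.0003
grasp_force: 4.7
```

```bash
python3 -c "
from h import *
rep(1)"
```

```text
end 17.85 x 162.6 z 104.5 F [-7.5  0.7  7.9] theta 16.9 M 0.49 r 47.7
rest 17.9 x 162.8 z 104.0 F [-5.4  0.6  6. ] theta 16.3 M 0.363 r 47.7
```

Call:
jog_arm(motion=[{"x":-1.5,"y":0,"z":4,"spin":0,"fingers":1},{"x":-3,"y":0,"z":8,"spin":0,"fingers":1}])

```text
clock: 18.15
eef_pos: [0.6212, -0.0708, 0.0968]
tool_rot: [0.046, 0.999, 0.0, -0.002]
ft_force: [-8.9, 1.0, 8.9]
grip_width: -0.0001
grasp_force: 4.6
```

```bash
python3 -c "
from h import *
rep(1)"
```

```text
end 18.15 x 165.7 z 96.8 F [-8.9  1.   8.9] theta 7.1 M 0.523 r 48.1
rest 18.2 x 165.7 z 96.3 F [-7.4  0.3  7. ] theta 6.4 M 0.409 r 48.1
```

Call:
jog_arm(motion=[{"x":0,"y":0,"z":-40,"spin":0,"fingers":1},{"x":0,"y":0,"z":-75,"spin":0,"fingers":1},{"x":0,"y":0,"z":-75,"spin":0,"fingers":1},{"x":40,"y":0,"z":-75,"spin":0,"fingers":1},{"x":72,"y":0,"z":-75,"spin":0,"fingers":1},{"x":72,"y":0,"z":-75,"spin":0,"fingers":1},{"x":72,"y":0,"z":-27,"spin":0,"fingers":1},{"x":72,"y":0,"z":-27,"spin":0,"fingers":1}])

```text
clock: 19.2
eef_pos: [0.549, -0.0642, 0.1195]
tool_rot: [0.046, 0.999, 0.0, -0.004]
ft_force: [-0.5, 0.0, -0.3]
grip_width: -0.0001
grasp_force: 0.0
```

```bash
python3 - <<'E'
from h import *
rep(2)
S,T=camera("side"),camera("top")
def crop(im,x,y,w,h,k): return cv2.resize(im[y:y+h,x:x+w,::-1],None,fx=k,fy=k,interpolation=cv2.INTER_CUBIC)
cv2.imwrite("pics/mid.png",np.hstack([crop(S["pixels"],285,165,70,80,7),crop(T["pixels"],305,190,36,80,7)]))
E
```

```text
end 19.2 x 93.2 z 119.5 F [-0.5  0.  -0.3] theta 118.9 M 0.024 r 43.1
rest 19.3 x 95.6 z 122.4 F [ 0.1  0.1 -0. ] theta 114.2 M -0.003 r 44.1
```

Call:
jog_arm(motion=[{"x":-6,"y":0,"z":0,"spin":0,"fingers":1},{"x":-11,"y":0,"z":0,"spin":0,"fingers":1},{"x":-16,"y":0,"z":-1,"spin":0,"fingers":1}])

```text
clock: 19.77
eef_pos: [0.5655, -0.0657, 0.1247]
tool_rot: [0.045, 0.999, 0.0, -0.002]
ft_force: [-8.2, 1.2, 5.3]
grip_width: -0.0002
grasp_force: 4.2
```

```bash
python3 -c "
from h import *
rep(1)"
```

```text
end 19.77 x 109.7 z 124.7 F [-8.2  1.2  5.3] theta 94.7 M 0.279 r 40.8
rest 19.82 x 110.5 z 124.8 F [-6.4  1.3  5.3] theta 93.6 M 0.214 r 40.7
```

Call:
jog_arm(motion=[{"x":-6,"y":0,"z":-3,"spin":0,"fingers":1},{"x":-12,"y":0,"z":-4.5,"spin":0,"fingers":1},{"x":-17,"y":0,"z":-5,"spin":0,"fingers":1}])

```text
clock: 20.2
eef_pos: [0.5793, -0.067, 0.1266]
tool_rot: [0.046, 0.999, 0.0, -0.007]
ft_force: [-9.7, 0.2, -4.3]
grip_width: 0.0001
grasp_force: 4.4
```

```bash
python3 -c "
from h import *
rep(4)"
```

```text
end 20.2 x 123.6 z 126.6 F [-9.7  0.2 -4.3] theta 75.4 M 0.382 r 41.8
rest 20.4 x 124.2 z 126.6 F [-7.9  0.3 -3. ] theta 74.7 M 0.312 r 41.9
```

View pics/mid.png

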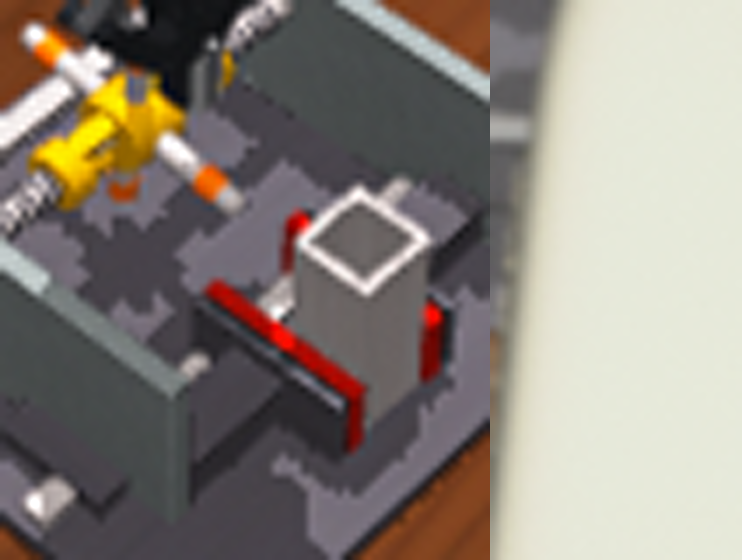

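Picture: the tube stands upright at crop (362,330), with the near jaw still slightly off it. The moment of 0.382 N m at 75° equals the free value in the first stroke, so it has not bitten yet. I'll push on in short, watched steps.

Call:
jog_arm(motion=[{"x":-6,"y":0,"z":1,"spin":0,"fingers":1},{"x":-12,"y":0,"z":2,"spin":0,"fingers":1}])

```text
clock: 20.65
eef_pos: [0.5908, -0.0681, 0.1248]
tool_rot: [0.046, 0.999, 0.0, -0.007]
ft_force: [-12.0, 1.0, -0.6]
grip_width: 0.0003
grasp_force: 5.3
```

```bash
python3 -c "
from h import *
rep(1)"
```

```text
end 20.65 x 135.2 z 124.8 F [-12.    1.   -0.6] theta 59.9 M 0.468 r 43.0
rest 20.7 x 135.7 z 124.6 F [-9.7  1.2 -1.4] theta 59.1 M 0.365 r 43.0
```

Call:
jog_arm(motion=[{"x":-4.5,"y":0,"z":1,"spin":0,"fingers":1}])

```text
clock: 20.82
eef_pos: [0.5943, -0.0684, 0.1235]
tool_rot: [0.046, 0.999, 0.0, -0.008]
ft_force: [-13.0, 1.6, -1.2]
grip_width: -0.0
grasp_force: 5.7
```

```bash
python3 -c "
from h import *
rep(1)"
```

```text
end 20.82 x 138.7 z 123.5 F [-13.    1.6  -1.2] theta 55.0 M 0.48 r 43.3
rest 20.88 x 139.1 z 123.3 F [-12.5   1.2  -0.2] theta 54.4 M 0.477 r 43.2
```

Call:
jog_arm(motion=[{"x":-4.5,"y":0,"z":2,"spin":0,"fingers":1}])

```text
clock: 21.0
eef_pos: [0.5982, -0.0687, 0.1215]
tool_rot: [0.046, 0.999, 0.0, -0.008]
ft_force: [-14.7, 1.2, 0.3]
grip_width: -0.0001
grasp_force: 6.5
```

```bash
python3 -c "
from h import *
rep(1)"
```

```text
end 21.0 x 142.6 z 121.5 F [-14.7   1.2   0.3] theta 49.3 M 0.546 r 43.5
rest 21.05 x 143.0 z 121.2 F [-13.7   1.    2. ] theta 48.5 M 0.545 r 43.5
```

Call:
jog_arm(motion=[{"x":-3,"y":0,"z":2.5,"spin":0,"fingers":1}])

```text
clock: 21.18
eef_pos: [0.6013, -0.069, 0.1194]
tool_rot: [0.046, 0.999, 0.0, -0.008]
ft_force: [-14.8, 1.1, 3.5]
grip_width: -0.0
grasp_force: 7.1
```

```bash
python3 -c "
from h import *
rep(3)"
```

```text
end 21.18 x 145.7 z 119.4 F [-14.8   1.1   3.5] theta 44.3 M 0.603 r 43.6
rest 21.32 x 146.0 z 119.3 F [-13.8   1.4   2.5] theta 43.9 M 0.543 r 43.7
```

Excess moment is about 0.2 N m (roughly 50–60 N), which agrees with about 0.28 rad past touch. I'll stop here, back off and clear the area.

Call:
jog_arm(motion=[{"x":8,"y":0,"z":-6,"spin":0,"fingers":1},{"x":8,"y":0,"z":-6,"spin":0,"fingers":1},{"x":8,"y":0,"z":-50,"spin":0,"fingers":1},{"x":8,"y":0,"z":-100,"spin":0,"fingers":1},{"x":60,"y":0,"z":-120,"spin":0,"fingers":1},{"x":120,"y":0,"z":-120,"spin":0,"fingers":1},{"x":180,"y":0,"z":-120,"spin":0,"fingers":1},{"x":240,"y":0,"z":-120,"spin":0,"fingers":1}])

```text
clock: 22.32
eef_pos: [0.3689, -0.0478, 0.2427]
tool_rot: [0.045, 0.999, -0.0, 0.002]
ft_force: [-0.6, -0.3, 0.5]
grip_width: -0.0
grasp_force: 0.0
```

```bash
python3 - <<'E'
from h import *
st(6)
S=Cam(camera("side"));im=S.im.astype(int)
h=.02
# tube top-ring check: bright ring pixel centroid near the predicted place, and neighbours unchanged
c=S.proj(tf(CX,CY,YAW,[(0,0,.112)]))[0];m=np.argwhere((im.min(2)>215));m=m[np.abs(m[:,::-1]-c).max(1)<13];print("pred",c.round(1),"ring",m[:,::-1].mean(0).round(1),len(m))
o=cv2.imread("pics/side0.png")[:,:,::-1].astype(int);d=np.abs(im-o).max(2)[220:400,:330]>60;d=np.argwhere(d);print("diff area",len(d),d.min(0)+[220,0] if len(d) else "",d.max(0)+[220,0] if len(d) else "")
E
```

```text
clock 22.62 pos [ 0.3672 -0.0476  0.2424] sd [0.0046 0.0005 0.0009] F [-0.91 -0.04  0.11  0.03  0.05 -0.01] sd [4.02 0.46 0.97 0.04 0.27 0.03]
clamp xy mm -89.4 -0.1 z 242.4
pred [336.3 198.5] ring [334.5 200.4] 49
diff area 706 [220 199] [333 329]
```

```bash
python3 -c "
from workcell import bot
print(bot.job_done())"
```

```text
the job is handed in; nothing more can be done
None
```

The job is handed in at about 23 s of the 72 s limit: the tube stands upright in the pocket, clamped at an estimated 50–60 N per jaw (from the turning load), and the arm is clear of everything.

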